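# Wipe the snack board into the bin

## Robot

A 7-joint arm with a two-finger parallel gripper is mounted at the origin on the work surface. World frame = base frame: x ahead of the robot, y to its left, z up, the work surface at z = 0. Lengths are in m, angles in rad, forces in N, time in s.
With the tool pointing down it reaches from about 0.35 to 0.775 m from the base axis. Payload 3.1 kg.
Tool frame: the origin (TCP) lies where the fingers leave the gripper's body, on its centre line; the fingertips stand 73 mm ahead of it and the grasp point (between the pads) lies 54 mm ahead of it; z points along the fingers, y is the line along which they close (so a half turn about z gives the same grasp; the last joint's range is limited). The gripper opens to 85 mm and grips with 20 to 120 N. Pads are 22 mm wide; open, the fingers measure 114 mm over their backs; the gripper's body (76 mm by 85 mm) begins 54 mm behind the grasp point. The pads swing forward as they close: fully open they stand 13 mm farther back than shut.
Start: joints at [-1.206, 0.311, 0.014, 1.512, -0.004, 1.319, -0.027], TCP at [0.218, 0.505, 0.304] pointing down, gripper open.
Joint ranges: [-2.7, 2.7], [-0.3, 1.91], [-1.27, 1.3], [0.12, 2.57], [-1.44, 4.58], [0.2, 2.03], [-3.05, 3.05]. Speed limits (rad/s): [2.79, 2.79, 3.14, 3.14, 3.14, 3.14, 3.14].

## Interface

Orientations are given as a unit quaternion [w, x, y, z].
In Python, from station import bot, hand, snapshot, camera_info gives the robot as it stands. Calls block until the motion is done:
- bot.move_ptp(position, orientation): joint-space move of the TCP to a pose.
- bot.move_l(position, attitude=None, velocity=0.15, guard=None): straight line of the TCP; attitude=None keeps the orientation; velocity is the mean speed in m/s. With guard (N) it stops when the force on the tool has changed by that much, and returns True; else False.
- bot.goto_joints(angles): joint-space move.
- hand.set_gripper(opening, strength=None): finger opening in m; strength is the grip in N (None keeps the last); returns when the fingers have stopped.
- bot.hold(seconds).
- bot.inverse_kinematics(position, orientation): joint angles nearest the present ones, or None.
- bot.sense(): the state.
- snapshot(name): name is "scene" or "top" or "wrist"; returns the picture (480x640x3 uint8, red, green, blue); there is no depth.
- camera_info(name): a dict with "fovy" (degrees; the focal length in pixels is half the picture's height over the tangent of half this angle, whatever the lens; pixels are square), "cx", "cy" (the principal point, pixels), "view" (4x4, takes a point from world to camera coordinates); the wrist camera has in their place "tool_from_camera" (4x4, takes a point from camera to tool coordinates, whose origin is the TCP and whose axes are the flange's). Camera axes: x right, y down, z forward; pixel columns grow to the right and rows downward; lengths in m; the calibration is good to about 2 mm. The wrist camera is an equidistant fisheye: a pixel r from the principal point sees the ray r / f radians off the axis. A picture is of the moment at which its call begins: read the wrist's pose just before it. camera_info takes no time and is no camera call.
A pose or a line that the arm cannot do raises bot.PlanningError and nothing moves.
- bot.job_done(): hands the job in; it is judged then, once.
The state is a dict: "t": time; "joints": joint angles; "dq": joint speeds; "joint_efforts": joint torques, N m; "eef_pos": TCP position; "eef_rot": TCP orientation; "contact_force": force on the tool from outside, world axes, zero at the start; "ft_torque": the same for the moment, N m; "opening": finger opening in m; "grasp_force": force on a finger pad.
Only numpy, scipy, OpenCV 4.12 (cv2) and the standard library are available. Lean on these libraries where they do the work, as an engineer would, in place of code of your own. Each camera call takes 0.05 s, during which the arm holds its last target. There are 200 camera calls.

## Task

Clear the stale crackers off the snack board: lift the lid off the bin at the board's end by its knob and lay it flat on the round cork mat, then take the scraper block and wipe every cracker off the board into the bin, never touching a cracker with the gripper or arm itself. Then stand the scraper back upright on its white ceramic plate and lay the lid back squarely on the bin so that it covers it, leaving the glasses, mug, bottle and jar undisturbed.

Things in the scene. Friction and masses are not known exactly. Their poses are not given: they have to be found in the camera images.
- station: dark wooden snack board on feet, fixed to the desk at a place and yaw that vary. Origin at desk level under the centre of the board. The flat top is 85 mm above the desk, spans 246 mm along its x and 250 mm along its y. Along both long sides (x = -123..-115 and +115..+123 mm) runs a rim up to 107 mm above the desk, from y = -100 to +125 mm, so the space between the rims is 230 mm wide. The end at +y is open; at the end at -y stands the bin, flush with the board.
- bin: fixed stainless open bin against the -y end of the board, same axes as the board; origin at desk level under its centre, which lies 195 mm from the board's centre along the board's -y. Outside 246 (x) x 140 (y) x 85 mm high, walls and floor 6 mm; its rim is level with the board's top.
- lid: loose flat aluminium lid, 262 (x) x 152 (y) x 6 mm, 250 g, with a wooden knob in the middle, 46 mm (x) x 24 mm (y), rising from 6 to 48 mm above the underside. Origin at the centre of the underside, z up. It starts lying on the bin's rim (overlapping the board's edge by 6 mm), its x along the bin's x.
- mat: round cork mat fixed on the desk, diameter 180, 6 mm thick, origin at the centre of its underside: where the lid is laid meanwhile. It and the ceramic plate lie one to the left and one to the right of the board; which is which varies.
- plate: white ceramic plate fixed on the desk, 180 (x) x 130 (y) x 6 mm thick, flat, origin at the centre of its underside: the scraper's place.
- scraper: loose scraper block, 180 g: a black rubber foot 80 (x) x 60 (y) x 30 mm high, and on it a wooden grip 68 (x) x 22 (y) mm rising from 30 to 80 mm. Origin at the centre of the foot's underside, z up. It starts standing on the ceramic plate at some yaw.
- cracker0: loose round cracker, diameter 60, 10 mm thick, 20 g, origin at the centre of its underside as made (it may lie either way up once in the bin). It starts flat on the board; four to six of the crackers are present.
- cracker1: loose rectangular cracker 62 x 38 x 10 mm (long along its x), 20 g, origin at the centre of its underside as made (it may lie either way up once in the bin). It starts flat on the board; four to six of the crackers are present.
- cracker2: loose round cracker, diameter 60, 10 mm thick, 20 g, origin at the centre of its underside as made (it may lie either way up once in the bin). It starts flat on the board; four to six of the crackers are present.
- cracker3: loose rectangular cracker 62 x 38 x 10 mm (long along its x), 20 g, origin at the centre of its underside as made (it may lie either way up once in the bin). It starts flat on the board; four to six of the crackers are present.
- cracker4: loose round cracker, diameter 60, 10 mm thick, 20 g, origin at the centre of its underside as made (it may lie either way up once in the bin). It starts flat on the board; four to six of the crackers are present.
- cracker5: loose rectangular cracker 62 x 38 x 10 mm (long along its x), 20 g, origin at the centre of its underside as made (it may lie either way up once in the bin). It starts flat on the board; four to six of the crackers are present.
- glass0: small soju glass, diameter 50, 62 mm high, standing on the wooden tray at the far side; leave alone. Origin at the centre of its underside.
- glass1: as glass0; leave alone.
- glass2: as glass0; leave alone.
- mug: white ceramic mug, diameter 82, 92 mm high, handle at its +y, standing left of and beyond the board; leave alone. Origin at the centre of its underside.
- bottle: green glass bottle, diameter 66, 200 mm high, standing right of and beyond the board; leave alone. Origin at the centre of its underside.
- jar: clear jar with a steel cap, diameter 60, 85 mm high, beyond the board, between the tray and the mug; leave alone. Origin at the centre of its underside.

How it is judged:
By the outcome, as a careful person would: the job done as asked, in the order asked, and still so for the second after the job is handed in, with the robot touching nothing.
Of cracker0, cracker1, cracker2, cracker3, cracker4, cracker5 only 4 to 6 are there at a start; the rules pass over those that are not, and their reading is None.
At some moment in a run one of scraper, cracker0, cracker1, cracker2, cracker3, cracker4, cracker5 may be knocked a few centimetres aside while the robot is not near it.
Once in a run the grip may slacken for a moment while it holds something.
It also fails if it takes over 184 s, if anything falls off the work surface, if the arm or the gripper's body presses on something with over 40 N, if the wrist force passes 120 N, or if a joint passes its speed limit or range.

## Working session

There is one attempt and no reset: what is moved stays moved. The work goes in short steps, each a Python script; the robot and the scene stay as the last script left them, time stands still between calls to the robot, and variables do not carry over. Pictures are saved under pics/ and viewed, at most 14 in all, crops included, and the job is handed in when it is done.

```bash
ls; mkdir -p pics; python3 - <<'E'
from station import bot, hand, snapshot, camera_info
import cv2
for n in("scene","top"):
    cv2.imwrite(f"pics/{n}0.png",snapshot(n)[:,:,::-1])
    print(n,camera_info(n))
print(camera_info("wrist")); print(bot.sense())
E
```

```text
pics
scene {'fovy': 51.83068818265032, 'cx': 320.3284780512566, 'cy': 230.76646872558456, 'view': array([[ 0.4779707 ,  0.87834814, -0.00696846, -0.30671506],
       [ 0.64726128, -0.35756109, -0.67320346, -0.35877458],
       [-0.59379866,  0.31726112, -0.73942447,  1.57001165],
       [ 0.        ,  0.        ,  0.        ,  1.        ]])}
top {'fovy': 43.94155738006896, 'cx': 319.1314664966589, 'cy': 228.64624537527033, 'view': array([[-0.00157614, -0.99985472, -0.01697201,  0.01906764],
       [-0.99122973,  0.00380479, -0.13209521,  0.63680813],
       [ 0.1321406 ,  0.01661497, -0.99109172,  1.2359339 ],
       [ 0.        ,  0.        ,  0.        ,  1.        ]])}
{'fovy': 65.70646984690485, 'cx': 320.1115556199914, 'cy': 243.674593586514, 'tool_from_camera': array([[-2.84079486e-04, -9.53097581e-01, -3.02663046e-01,
         7.63783844e-02],
       [ 9.99999648e-01, -3.17390604e-05, -8.38651984e-04,
        -1.66353684e-04],
       [ 7.89710937e-04, -3.02663178e-01,  9.53097255e-01,
        -6.97946646e-02],
       [ 0.00000000e+00,  0.00000000e+00,  0.00000000e+00,
         1.00000000e+00]])}
{'t': 0.1, 'joints': array([-1.20572489,  0.31165   ,  0.01399427,  1.51286851, -0.00437992,
        1.31922567, -0.02718453]), 'dq': array([-7.38828537e-04, -2.07194668e-03, -7.98749970e-04, -3.07406012e-03,
       -3.92373413e-05,  5.85496106e-04, -5.34408306e-04]), 'joint_efforts': array([ 3.17450067e-04, -3.80855870e+01,  1.46530210e-01, -2.31242555e+01,
        1.24205285e-02,  8.02283554e-03, -1.43244768e-05]), 'eef_pos': array([0.21739654, 0.50467213, 0.30293859]), 'eef_rot': array([-1.60601172e-04,  2.01939334e-01,  9.79397458e-01, -1.04836066e-03]), 'contact_force': array([-0.51077766, -1.1870936 , -0.84292951]), 'ft_torque': array([ 0.01378375, -0.00862219,  0.01615569]), 'grasp_force': 0.0, 'opening': 0.08542233142841227}
```

View pics/scene0.png

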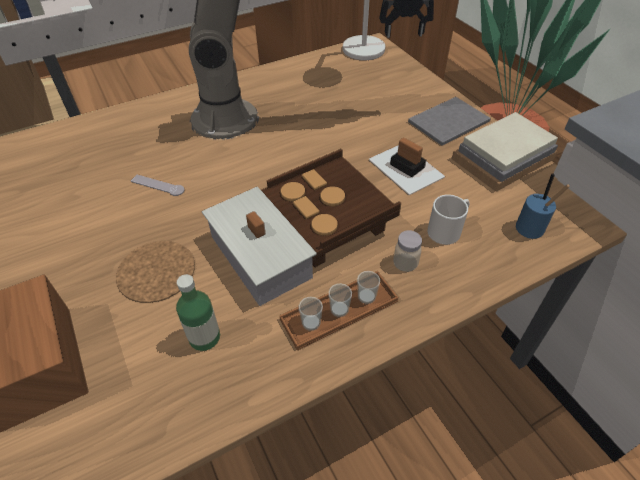

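View pics/top0.png

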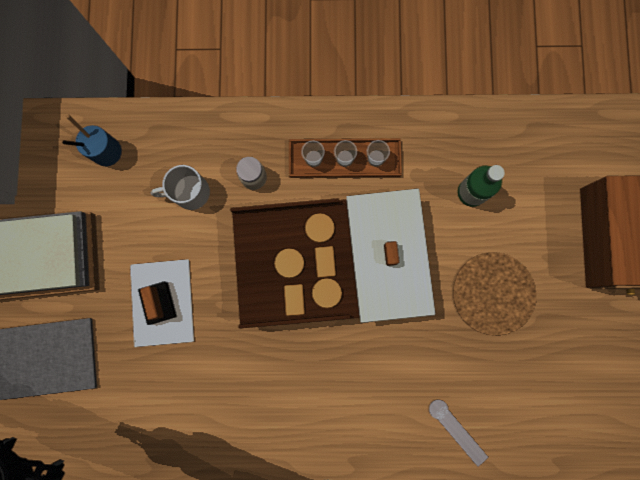

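The scene shows the bin with its lid at the board's -y end and five crackers. In the top view the lid spans about (347..435, 189..322) with its knob at (391,253). The mat is at (495,293), the plate at (162,303), and the scraper on it at (157,303).

```bash
cat > h.py <<'E'
from station import bot, hand, snapshot, camera_info
import cv2, numpy as np
from scipy.spatial.transform import Rotation as R
def ray(name,px,tool=None):
    c=camera_info(name); px=np.atleast_2d(np.asarray(px,float)); f=240/np.tan(np.radians(c["fovy"]/2))
    d=(px-[c["cx"],c["cy"]])/f
    if name=="wrist":
        r=np.linalg.norm(d,axis=1,keepdims=True); v=np.hstack([np.sin(r)*d/np.maximum(r,1e-9),np.cos(r)])
        p,q=tool; T=np.eye(4); T[:3,:3]=R.from_quat(q,scalar_first=True).as_matrix(); T[:3,3]=p
        M=T@c["tool_from_camera"]
    else: v=np.hstack([d,np.ones((len(d),1))]); M=np.linalg.inv(c["view"])
    return M[:3,3], v@M[:3,:3].T
def onplane(name,px,z,tool=None):
    o,v=ray(name,px,tool); return (o+v*((z-o[2])/v[:,2])[:,None])[:,:2]
def pose():
    s=bot.sense(); return s["eef_pos"],s["eef_rot"]
def quat(yaw):  # tool down, tool y axis along world direction yaw+90deg (or opposite)
    return (R.from_euler("z",yaw)*R.from_quat([1,0,0,0])).as_quat(scalar_first=True)
def blobs(m,amin=100):
    n,l,st,c=cv2.connectedComponentsWithStats(m.astype(np.uint8))
    return [(st[i,4],c[i],l==i) for i in range(1,n) if st[i,4]>amin]
def contour(m): return max(cv2.findContours(m.astype(np.uint8),cv2.RETR_EXTERNAL,cv2.CHAIN_APPROX_NONE)[0],key=len)[:,0]
def rect(P):
    """centre, (long, short), yaw of long side"""
    c,(w,h),a=cv2.minAreaRect((P*1000).astype(np.float32)); a=np.radians(a)
    if w<h: w,h,a=h,w,a+np.pi/2
    return np.array(c)/1000,(w,h),(a+np.pi/2)%np.pi-np.pi/2
def crackers(im,area=(225,185,365,335)):
    hsv=cv2.cvtColor(im,cv2.COLOR_RGB2HSV); m=cv2.inRange(hsv,(8,110,150),(25,255,255))
    k=np.zeros_like(m); a,b,c,d=area; k[b:d,a:c]=m[b:d,a:c]; k=cv2.morphologyEx(k,cv2.MORPH_OPEN,np.ones((3,3)))
    return [(onplane("top",c,.095)[0],n) for n,c,_ in blobs(k,60)]
E
python3 - <<'E'
from h import *
im=snapshot("top"); hsv=cv2.cvtColor(im,cv2.COLOR_RGB2HSV)
white=cv2.inRange(hsv,(0,0,140),(180,50,255))
for n,c,m in blobs(white,2000):
    z=.091 if 340<c[0]<440 else .006
    print("white",n,c,rect(onplane("top",contour(m),z)))
ct=None
bx=cv2.inRange(hsv,(0,60,15),(20,255,90)); bx[:, :225]=0;bx[:,365:]=0;bx[:190]=0;bx[335:]=0
for n,c,m in blobs(bx,500):
    P=contour(m); print("board",n,c,P.min(0),P.max(0),rect(onplane("top",P,.1)))
for c in crackers(im): print("cr",c)
print("mat",onplane("top",[[495,293],[453,293],[537,293],[495,252],[495,335]],.006))
print("knob",onplane("top",[[391,246],[391,264]],.133))
print("bottle",onplane("top",[[473,192]],.0),"scr",onplane("top",[157,303],.05), "mug/jar",onplane("top",[[190,190],[252,178]],0.02))
print([hsv[253,391],hsv[290,292],hsv[300,250],hsv[303,150]])
E
```

```text
white 8813 [389.94167707 255.25995688] (array([ 0.57732745, -0.12873053]), (260.4078674316406, 150.483154296875), np.float64(0.1024642823805797))
white 5196 [ 36.3187067  253.38337182] (array([0.58992468, 0.64547424]), (165.96151733398438, 157.2821807861328), np.float64(-1.470865426335525))
white 3361 [161.74858673 302.38083904] (array([0.48080841, 0.36379822]), (178.71859741210938, 129.63673400878906), np.float64(0.09002176906351256))
board 11618 [290.24556722 264.94611809] [230 198] [361 331] (array([0.55570868, 0.06678316]), (259.7697448730469, 246.995849609375), np.float64(0.08600759467481445))
cr (array([0.69361918, 0.12682147]), np.int32(68))
cr (array([0.63286613, 0.01618811]), np.int32(592))
cr (array([0.56282034, 0.0053311 ]), np.int32(468))
cr (array([0.56008742, 0.07868251]), np.int32(606))
cr (array([0.49876973, 0.00194248]), np.int32(612))
cr (array([0.48509361, 0.06843876]), np.int32(486))
mat [[ 0.49947109 -0.36322287]
 [ 0.49965224 -0.27248293]
 [ 0.49929036 -0.45374784]
 [ 0.58868266 -0.3668313 ]
 [ 0.40973532 -0.35959323]]
knob [[ 0.58950821 -0.12668108]
 [ 0.55377604 -0.12605551]]
bottle [[ 0.72360989 -0.32512695]] scr [[0.47883477 0.35972379]] mug/jar [[0.7272729  0.3035583 ]
 [0.75365623 0.16634803]]
[array([ 12, 178, 122], dtype=uint8), array([ 17, 146, 164], dtype=uint8), array([ 11, 175,  54], dtype=uint8), array([ 12, 179, 121], dtype=uint8)]
```

```bash
cat >> h.py <<'E'
YAW=.10; LID=np.array([.577,-.129]); MAT=np.array([.4995,-.363])
BX=np.array([np.cos(YAW),np.sin(YAW)]); BY=np.array([-np.sin(YAW),np.cos(YAW)])
BOARD=np.array([.557,.066])
def b2w(x,y): return BOARD+x*BX+y*BY
def w2b(p): return np.array([(p-BOARD)@BX,(p-BOARD)@BY])
E
python3 - <<'E'
from h import *
for nm,p in [("lid",[*LID,.173]),("mat",[*MAT,.1]),("board+",[*b2w(.066,.1),.2]),("board-",[*b2w(-.066,.1),.2]),("b2",[*b2w(.066,-.12),.2]),("scr",[.479,.36,.12])]:
    for y in (YAW,YAW+np.pi):
        q=bot.inverse_kinematics(p,quat(y)); print(nm,round(y,2),None if q is None else q.round(2))
E
```

```text
lid 0.1 [-0.36  0.61  0.83  1.6  -0.49  1.15 -0.89]
lid 3.24 [-0.31  0.58  0.74  1.6  -0.43  1.13  2.21]
mat 0.1 [ 0.12  0.74  0.76  1.59 -0.56  1.05 -0.44]
mat 3.24 [ 0.04  0.79  0.89  1.59 -0.67  1.1   2.78]
board+ 0.1 [-0.69  0.62  0.62  1.42 -0.37  1.22 -1.5 ]
board+ 3.24 [-0.46  0.56  0.25  1.41 -0.14  1.18  1.47]
board- 0.1 [-0.83  0.35  0.6   1.8  -0.22  1.06 -1.62]
board- 3.24 [-0.57  0.31  0.26  1.79 -0.09  1.05  1.4 ]
b2 0.1 [-0.44  0.66  0.8   1.43 -0.49  1.25 -1.07]
b2 3.24 [-0.27  0.59  0.5   1.42 -0.29  1.2   1.93]
scr 0.1 [-1.04  0.62  0.54  1.62 -0.36  1.   -1.86]
scr 3.24 [-0.72  0.57  0.07  1.61 -0.04  0.97  1.03]
```

```bash
python3 - <<'E'
from h import *
q=quat(YAW); hand.set_gripper(.08)
bot.move_ptp([*LID,.30],q); 
bot.move_l([*LID,.173],velocity=.12,guard=15)
print(pose()[0],hand.set_gripper(.0,60)); s=bot.sense(); print(s["opening"],s["grasp_force"],s["t"])
bot.move_l([*LID,.19],velocity=.05)
bot.move_l([*LID,.27],velocity=.12)
s=bot.sense(); print(s["opening"],s["contact_force"],s["ft_torque"])
bot.move_l([*MAT,.27],velocity=.2)
bot.move_l([*MAT,.120],velocity=.12)
print(bot.move_l([*MAT,.088],velocity=.04,guard=5)); s=bot.sense(); print(s["eef_pos"],s["opening"],s["t"])
E
```

```text
[ 0.57757038 -0.12937142  0.17391894] False
0.02322841117039966 60.399391651153564 4.725
0.023260516733288158 [-0.3170066   1.04397446 -2.84945932] [0.00502377 0.04373375 0.0495207 ]
True
[ 0.49926018 -0.36260609  0.0943316 ] 0.023210201837994437 9.4417
```

```bash
python3 - <<'E'
from h import *
hand.set_gripper(.06)
bot.move_l([*MAT,.25],velocity=.2)
S=np.array([.479,.36])
bot.move_ptp([S[0]-.03,S[1],.33],quat(0.1))
P=pose(); im=snapshot("wrist"); cv2.imwrite("pics/w1.png",im[:,:,::-1])
t=snapshot("top"); cv2.imwrite("pics/t1.png",t[:,:,::-1])
hsv=cv2.cvtColor(im,cv2.COLOR_RGB2HSV)
print(P,bot.sense()["t"],hsv[240,320])
blk=cv2.inRange(hsv,(0,0,0),(180,255,60))
for n,c,m in blobs(blk,400): print(n,c,rect(onplane("wrist",contour(m),.036,P)))
for c in crackers(t): print(w2b(c[0]),c[1])
E
```

```text
(array([0.44982647, 0.35870655, 0.33005313]), array([2.67030436e-04, 9.98811876e-01, 4.87311870e-02, 1.91667667e-04])) 13.5 [105  17 214]
1044 [171.79597701  66.8591954 ] (array([0.58755194, 0.52184027]), (143.19435119628906, 9.336069107055664), np.float64(0.09698780784921102))
6910 [529.99421129 139.08422576] (array([0.56432751, 0.0563053 ]), (301.00958251953125, 267.36767578125), np.float64(0.13797562969213129))
2658 [316.02370203 174.49887133] (array([0.47975781, 0.36589343]), (78.087890625, 57.60425567626953), np.float64(0.28493247055493187))
50666 [320.33675443 420.59933683] (array([0.08637852, 0.32494772]), (1392.609619140625, 519.6656494140625), np.float64(-1.4733473593134248))
[0.15256231 0.00629955] 67
[0.14112421 0.01453066] 390
[ 0.07035033 -0.0571078 ] 602
[-0.00067847 -0.06115458] 484
[0.00429075 0.01226731] 617
[-0.06441589 -0.05802553] 619
[-0.07133969  0.00956365] 491
```

View pics/w1.png

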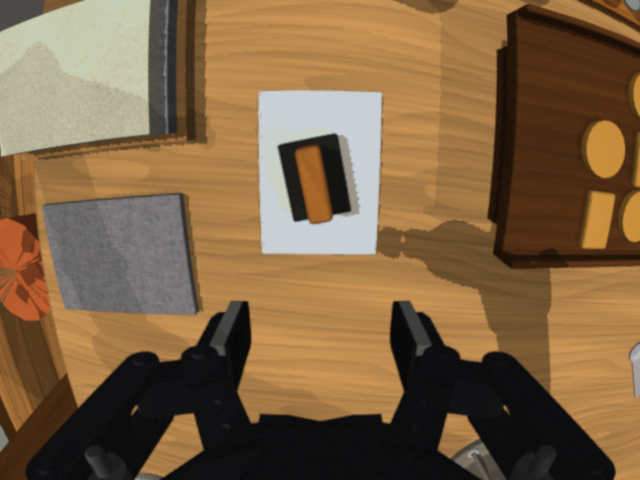

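View pics/t1.png

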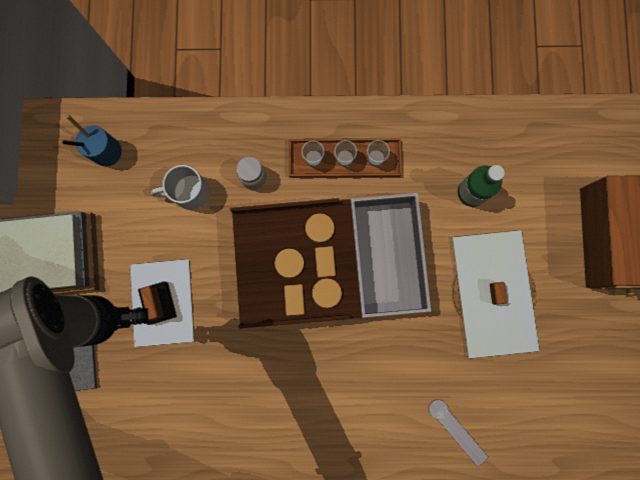

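The lid lies flat on the mat (around (497,293)). In the wrist view the scraper stands at (316,178) on the plate, and all five crackers are where they were. Next I grasp the scraper and wipe.

```bash
cat >> h.py <<'E'
SC=np.array([.480,.3645]); SY=.285
def stroke(x,zt,y0=.088,y1=-.127,v=.11,x1=None):
    x1=x if x1 is None else x1
    bot.move_l([*b2w(x,y0),zt+.06],velocity=.25)
    bot.move_l([*b2w(x,y0),zt],velocity=.12)
    bot.move_l([*b2w(x1,y1),zt],velocity=v)
    s=bot.sense(); print("stroke",x,s["opening"],s["grasp_force"],s["contact_force"],s["t"])
    bot.move_l([*b2w(x1,y1),zt+.06],velocity=.2)
E
python3 - <<'E'
from h import *
bot.move_l([*SC,.24],quat(SY),velocity=.2)
print(bot.move_l([*SC,.120],velocity=.12,guard=15),pose()[0])
hand.set_gripper(0,90); s=bot.sense(); print(s["opening"],s["grasp_force"],s["t"])
bot.move_l([*SC,.30],velocity=.15)
c=b2w(.070,.088); bot.move_l([*c,.30],quat(YAW),velocity=.2)
bot.move_l([*c,.215],velocity=.12)
print(bot.move_l([*c,.190],velocity=.03,guard=5)); s=bot.sense(); print(s["eef_pos"],s["opening"],s["t"])
E
```

```text
False [0.48066495 0.36478935 0.1209676 ]
0.02094639138678626 88.56883764266968 15.7083
True
[0.61809127 0.16070717 0.19980609] 0.021026271067106257 19.8667
```

```bash
python3 - <<'E'
from h import *
stroke(.070,.201); stroke(-.070,.201); stroke(.002,.201)
bot.move_l([*b2w(-.05,.28),.33],velocity=.25)
t=snapshot("top"); cv2.imwrite("pics/t2.png",t[:,:,::-1]); 
for c in crackers(t,(225,185,440,335)): print(w2b(c[0]),c[1])
E
```

```text
stroke 0.07 0.020846287514033897 88.14924001693726 [-0.78320399  0.4746253  -2.15474665] 23.025
stroke -0.07 0.020943487591903353 88.25002312660217 [-0.26465113  0.02336298 -2.02090417] 27.4083
stroke 0.002 0.02039551000054789 88.55117440223694 [-0.3543401   0.20701805 -1.59437404] 31.675
[ 0.14145396 -0.03988351] 1145
[0.16216037 0.0996611 ] 105
[ 0.06106112 -0.29420636] 439
[-0.13847205 -0.2142982 ] 401
[-0.14659909 -0.09534343] 97
```

View pics/t2.png

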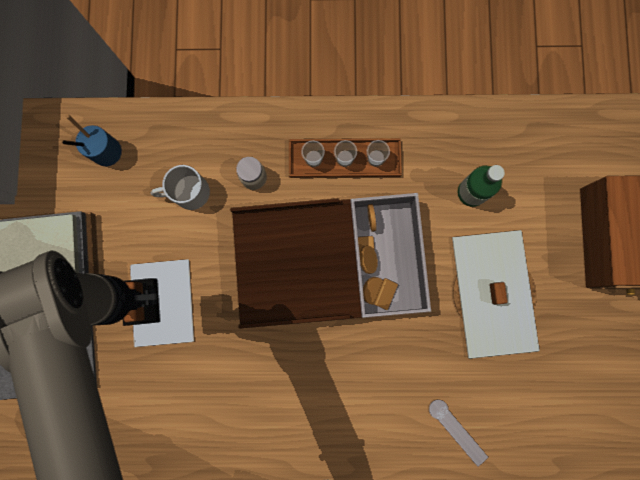

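The board is clear and the crackers are in the bin (372,218), (369,250), (380,292). Now I put the scraper back and look into the bin with the wrist camera.

```bash
python3 - <<'E'
from h import *
C=np.array([.4808,.3638])
bot.move_l([*C,.25],quat(.10),velocity=.2)
bot.move_l([*C,.135],velocity=.12)
print(bot.move_l([*C,.112],velocity=.03,guard=4)); s=bot.sense(); print(s["eef_pos"],s["opening"])
hand.set_gripper(.06)
bot.move_l([*C,.28],velocity=.15)
c=b2w(-.07,-.195)
bot.move_ptp([*c,.36],quat(YAW))
P=pose(); im=snapshot("wrist"); cv2.imwrite("pics/w2.png",im[:,:,::-1]); print(P,bot.sense()["t"])
cv2.imwrite("pics/s2.png",cv2.resize(snapshot("scene")[120:280,180:460],(784,448))[:,:,::-1])
E
```

```text
True
[0.48098126 0.36389872 0.12083434] 0.020744406484560482
(array([ 0.5075045 , -0.13335785,  0.35957369]), array([-3.40410973e-04,  9.98676659e-01,  5.14272886e-02, -2.21058960e-04])) 39.7583
```

View pics/w2.png

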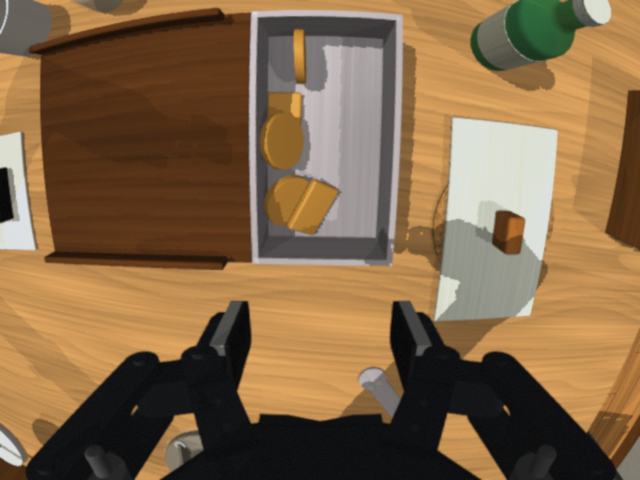

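View pics/s2.png

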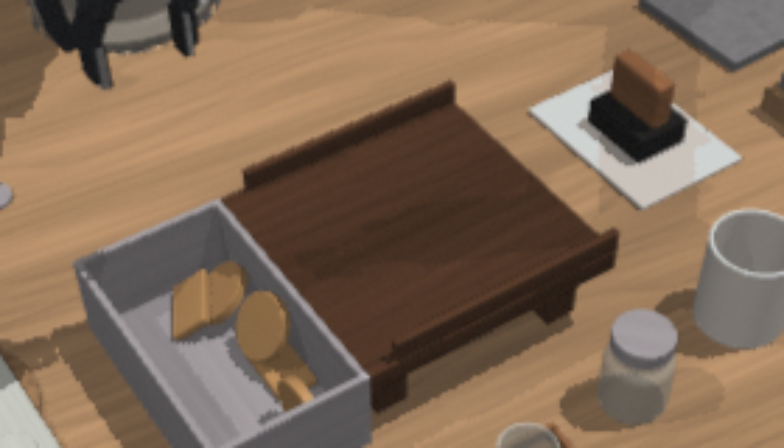

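All five crackers lie below the bin's rim, and the scraper stands upright on its plate. Wrist view rim corners are about (251,12), (402,14), (395,265) and (253,263). I check the bin and lid positions before putting the lid back.

```bash
python3 - <<'E'
from h import *
im=cv2.cvtColor(cv2.imread("pics/w2.png"),cv2.COLOR_BGR2RGB)
P=(np.array([.5075045,-.13335785,.35957369]),np.array([-3.404e-4,.998676659,.0514272886,-2.21e-4]))
c=onplane("wrist",[[251,12],[402,14],[395,265],[253,263]],.085,P); print("bin wrist",c.mean(0)); print(rect(c))
t=cv2.cvtColor(cv2.imread("pics/t2.png"),cv2.COLOR_BGR2HSV)
c=onplane("top",[[351,199.5],[417,194],[430,312],[363,317]],.085); print("bin top",c.mean(0),rect(c))
w=cv2.inRange(t,(0,0,140),(180,50,255)); w[:,:445]=0
for n,c,m in blobs(w,2000): print("lid",rect(onplane("top",contour(m),.012)))
E
```

```text
bin wrist [ 0.57751881 -0.13189693]
(array([ 0.57776105, -0.13260529]), (245.90951538085938, 142.54905700683594), np.float64(0.08862552363825427))
bin top [ 0.57616194 -0.12963294] (array([ 0.57587738, -0.1292305 ]), (245.45216369628906, 138.1688232421875), np.float64(0.08457407331667355))
lid (array([ 0.49949353, -0.36174719]), (260.6135559082031, 151.1695556640625), np.float64(0.10269673473185148))
```

```bash
python3 - <<'E'
from h import *
G=np.array([.4993,-.3625]); B=np.array([.5768,-.1300])
bot.move_l([*G,.25],velocity=.25)
print(bot.move_l([*G,.0937],velocity=.12,guard=15),pose()[0])
hand.set_gripper(0,60); s=bot.sense(); print(s["opening"],s["grasp_force"])
bot.move_l([*G,.11],velocity=.05); bot.move_l([*G,.28],velocity=.12)
bot.move_l([*B,.28],quat(.088),velocity=.18)
P=pose(); im=snapshot("wrist"); print(bot.sense()["opening"])
bot.move_l([*B,.195],velocity=.1)
print(bot.move_l([*B,.166],velocity=.03,guard=4)); s=bot.sense(); print(s["eef_pos"],s["opening"],s["t"])
hand.set_gripper(.06)
bot.move_l([*B,.30],velocity=.15)
bot.move_l([.40,-.40,.36],velocity=.25)
t=snapshot("top"); cv2.imwrite("pics/t3.png",t[:,:,::-1]); hsv=cv2.cvtColor(t,cv2.COLOR_RGB2HSV)
cv2.imwrite("pics/s3.png",snapshot("scene")[:,:,::-1])
w=cv2.inRange(hsv,(0,0,140),(180,50,255))
for n,c,m in blobs(w,2000):
    if 330<c[0]<450: print("lid",rect(onplane("top",contour(m),.091)))
print(bot.sense()["t"])
E
```

```text
False [ 0.49967837 -0.36302919  0.09462263]
0.023387654428410384 61.219847202301025
0.023221735042921306
True
[ 0.57683089 -0.12988869  0.17327435] 0.02320459682975541 48.1417
lid (array([ 0.576638  , -0.12932808]), (260.3540344238281, 150.69754028320312), np.float64(0.0874643271463309))
51.15
```

View pics/t3.png

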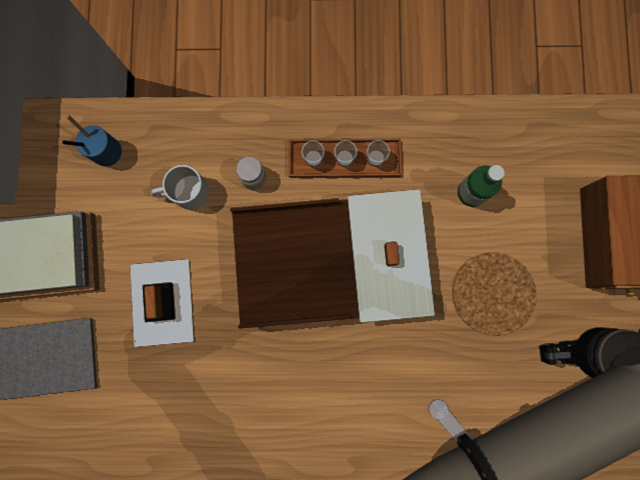

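View pics/s3.png

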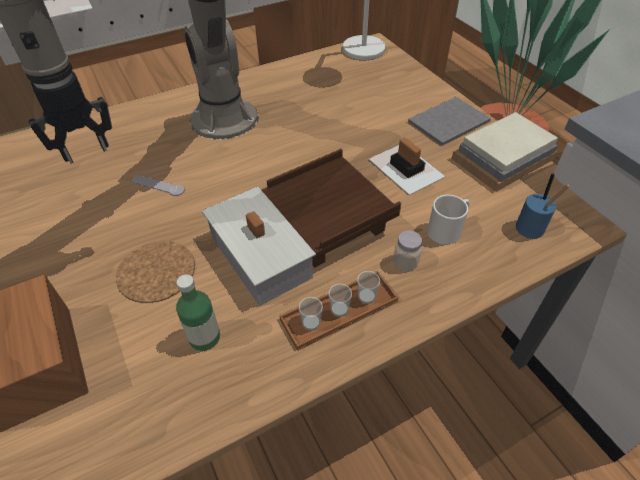

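The lid sits squarely on the bin (knob at (392,254)), the board is bare, the scraper stands on its plate (158,302), and the other things are unmoved.

```bash
python3 -c "
from station import bot
print(bot.job_done())"
```

```text
the job is handed in; nothing more can be done
None
```

The job is handed in after about 51 s of the 184 s allowed: all five crackers are in the bin, the scraper stands upright on its plate, the lid is back squarely on the bin, and the glasses, mug, bottle and jar show no movement in the last pictures.

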